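Draw the clay roller out from under the stone till

TASK

The beech clay roller lies in its rests in the well of the black bench box, one end caught under the built-in stone till. Tilt its free end up and draw it out, that end first, through the gap beside the till without forcing it against the till or disturbing anything lying about. Finish holding the roller in the gripper, still and level, with all of it well clear above the box, about 10 cm over its top: do not put it down.

Things in the scene. Friction and masses are not known exactly. Their poses are not given: they have to be found in the camera images.
- box: Black wooden bench box, fixed to the bench. Outside 278 mm long (its x axis), 152 mm wide (y), 70 mm high (z up); origin at the centre of its underside, on the bench. Walls 8 mm and floor 6 mm thick, inside 262 x 136 mm. Its top is open except for a till built in over the -x end. The roller lies in it along its x axis, within 4 mm of the middle.
- till: Shallow fixed tray of sorted stones built into the box's top; origin in the middle of its front face, at rim height (70 mm above the bench), 45 mm from the box's centre along -x of the box. It runs, wall to wall, from here to the -x end wall: underside 55 mm, rim 70 mm above the bench. Nothing in it stands above the rim. One end of the roller lies under it.
- box_gap (a point): Centre of the gap left open in the box's top between till and +x end wall, at rim height (70 mm above the bench), 43 mm from the box's centre along +x. The gap is 176 mm long and 136 mm wide: even corner to corner shorter than the roller.
- box_end (a point): Inner edge of the +x end wall at its rim (70 mm above the bench), in the middle of its width, 131 mm from the box's centre.
- box_rest (a point): Middle of the upper face of the wooden rest under the till, 18 mm above the bench, 70 mm from the box's centre along -x. A like rest stands at +70 mm. Each is 12 mm long, with a cheek 10 mm high at 20 mm each side of the middle: 9 mm play. With the open end tilted up 15 to 20 degrees over this rest, the roller clears till and end wall and can be drawn out along its length.
- roller_middle (a point): Middle of the roller's axis; x axis along it, towards its open end. Beech roller 230 mm long: barrel 170 mm long, 22 mm thick, and at each end a handle 30 mm long, 12 mm thick; 50 to 100 g. It starts level on the two rests, axis 29 mm above the bench, its middle within 7 mm of the box's centre along x, so the middle lies open to view and grasp, 38 to 52 mm from the till.
- roller_open_end (a point): Tip of the roller's handle that lies in the open part of the well, 115 mm from its middle.
- roller_till_end (a point): Tip of the roller's other handle, under the till at the start, 115 mm from its middle.
- roller: The roller as a whole; origin at its middle, x axis along it towards the open end.
- till_bangle: Loose brown clay bangle set with small stones, 74 mm across, 10 mm high, lying in the till below its rim; origin at the centre of its underside. Leave it where it is.
- bench_bangle: Loose brown clay bangle, 74 mm across, 13 mm high, lying on the bench to the left of the box; origin at the centre of its underside. Leave it where it is.
- bead_tub: Lidded plastic tub of beads, 101 mm across, 85 mm high, standing on the bench to the left; origin at the centre of its underside. Leave it where it is.
- bangle_tray: Aluminium tray 360 x 260 mm heaped with bangles up to 28 mm high, fixed on the bench to the right; origin at its centre on the bench.
There are look-alikes about, which are no part of the job. Of the things like the roller, leave any that is turquoise; of the rest the larger one is meant.

How it is judged:
By the outcome, as a careful person would: the job done as asked, in the order asked, and still so for the second after the job is handed in, while the arm keeps its last pose, push and grip.
It also fails if it takes over 38 s, if anything falls off the work surface, if the arm or the gripper's body presses on something with over 40 N, if the wrist force passes 120 N, or if a joint passes its speed limit or range.

ROBOT

A 7-joint arm with a two-finger parallel gripper is mounted at the origin on the work surface. World frame = base frame: x ahead of the robot, y to its left, z up, the work surface at z = 0. Lengths are in m, angles in rad, forces in N, time in s.
With the tool pointing down it reaches from about 0.4 to 0.85 m from the base axis. Payload 4.5 kg.
Tool frame: the origin (TCP) lies midway between the tips of the shut fingers; the grasp point (between the pads) lies 19 mm behind it; z points along the fingers, y is the line along which they close (so a half turn about z gives the same grasp; the last joint's range is limited). The gripper opens to 88 mm and grips with 3 to 60 N. Pads are 18 mm wide; open, the fingers measure 123 mm over their backs; the gripper's body (75 mm by 187 mm) begins 45 mm behind the grasp point.
Start: joints at [0.034, 0.689, -0.195, 1.565, 0.157, 0.902, -0.215], TCP at [0.625, 0, 0.239] pointing down, gripper open.
Joint ranges: [-3.01, 3.01], [-0.46, 2.08], [-1.47, 1.51], [0.13, 2.56], [-1, 4.14], [0.04, 2.09], [-2.66, 2.66]. Speed limits (rad/s): [2.57, 2.57, 3.14, 3.14, 3.14, 3.14, 3.14].

INTERFACE

Orientations are given as a unit quaternion [w, x, y, z].
In Python, from workcell import status, snapshot, ctrl gives the robot as it stands.
- The arm moves only by the shell command python3 -m pendant 'ROWS' [FORCE]. ROWS is JSON, a list of rows, each an object with "rotation": the turn, a rotation vector about the tool's x, y, z in rad, a list of three; "dp": the shift along the tool's x, y, z in units of 50 mm (1.0 is 50 mm), a list of three; "grip": the finger opening in mm, from 0 to 88.1. In form: [{"rotation": [wx, wy, wz], "dp": [dx, dy, dz], "grip": grip}, ...]. A call has exactly 10 rows; each row is the pose to reach, as a shift and turn from the pose commanded when the call began, along the tool's axes at that moment; what a row does not reach only later rows make up. A row lasts 1/10 s, in which the tool goes at most 50 mm and 8.59 degrees, less where a joint would pass 70% of its speed; a pose out of reach is approached as far as the arm can. A call with a gripper value outside its range is refused whole. The fingers move at their own pace and stop on an object; FORCE is the grip in N (left out, the last holds). Time passes only in rows, so rows that repeat a pose let the fingers close, or fill a call up. It gives the time, the measured TCP pose, the force, the opening and the grip force at its end, in the units of the state.
- status.get_obs(): the state, without advancing time (a new reading comes with each control period).
- snapshot(name): name is "scene" or "side" or "wrist"; returns a dict with "color" (384x512x3 uint8, blue, green, red), "z_map" (384x512 float32, m along the optical axis (not along the pixel's ray), 0 where there is no reading), "mtx" (3x3 intrinsics, pixels), "world_from_camera" (4x4, takes a point from camera to world coordinates); the wrist camera has in their place "tool_from_camera" (4x4, takes a point from camera to tool coordinates, whose origin is the TCP and whose axes are the flange's). Camera axes: x right, y down, z forward; pixel columns grow to the right and rows downward; lengths in m; the calibration is good to about 2 mm. A picture is of the moment at which its call begins: read the wrist's pose just before it.
- ctrl.hand_in(): hands the job in; it is judged then, once.
The state is a dict: "time": time; "joint_positions": joint angles; "qvel": joint speeds; "joint_torque": joint torques, N m; "ee_pos": TCP position; "eef_rot": TCP orientation; "force": force on the tool from outside, world axes, zero at the start; "torque": the same for the moment, N m; "grip_width": finger opening in m; "gripper_force": force on a finger pad.
Only numpy, scipy, OpenCV 4.12 (cv2) and the standard library are available. Lean on these libraries where they do the work, as an engineer would, in place of code of your own. Each camera call takes 0.05 s, during which the arm holds its last target. There are 200 camera calls.

## Working session

There is one attempt and no reset: what is moved stays moved. The work goes in short steps, Python scripts to look and compute and a shell command to move; the robot and the scene stay as the last step left them, time stands still between calls to the robot, and variables do not carry over. Pictures are saved under pics/ and viewed, at most 10 in all, crops included, and the job is handed in when it is done.

```bash
mkdir -p pics; ls; python3 - <<'E'
from workcell import status, snapshot, ctrl
import cv2,numpy as np
o=status.get_obs();print({k:np.round(v,3).tolist() for k,v in o.items()})
ims=[]
for n in("scene","side","wrist"):
    s=snapshot(n);np.savez(f"{n}0.npz",**s);ims.append(s["color"])
    print(n,np.round(s["mtx"],1).tolist(),np.round(s.get("world_from_camera",s.get("tool_from_camera")),3).tolist())
cv2.imwrite("pics/scene0.png",ims[0]);cv2.imwrite("pics/sw0.png",cv2.resize(np.hstack(ims[1:]),(800,300)))
E
```

```text
pics
{'time': 0.0, 'joint_positions': [0.034, 0.69, -0.195, 1.566, 0.157, 0.902, -0.215], 'qvel': [0.001, 0.001, -0.001, -0.001, 0.0, 0.0, -0.0], 'joint_torque': [0.0, -52.757, -1.267, -15.343, -0.053, 0.007, 0.0], 'ee_pos': [0.624, -0.0, 0.238], 'eef_rot': [-0.001, 0.707, 0.707, -0.001], 'force': [-0.225, -0.484, 0.322], 'torque': [0.014, 0.013, -0.024], 'gripper_force': 0.0, 'grip_width': 0.088}
scene [[449.6, 0.0, 263.1], [0.0, 449.6, 190.6], [0.0, 0.0, 1.0]] [[-0.69, 0.482, -0.54, 1.296], [0.723, 0.463, -0.512, 0.663], [0.003, -0.744, -0.669, 1.047], [0.0, 0.0, 0.0, 1.0]]
side [[347.5, 0.0, 254.1], [0.0, 347.5, 192.1], [0.0, 0.0, 1.0]] [[-0.993, -0.058, 0.107, 0.453], [-0.121, 0.559, -0.82, 0.699], [-0.013, -0.827, -0.562, 0.622], [0.0, 0.0, 0.0, 1.0]]
wrist [[340.9, 0.0, 261.2], [0.0, 340.9, 189.2], [0.0, 0.0, 1.0]] [[-0.0, -0.965, -0.263, 0.068], [1.0, -0.001, 0.0, -0.0], [-0.0, -0.263, 0.965, -0.147], [0.0, 0.0, 0.0, 1.0]]
```

View pics/scene0.png

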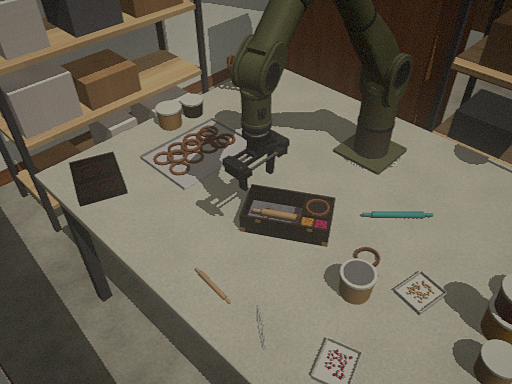

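View pics/sw0.png

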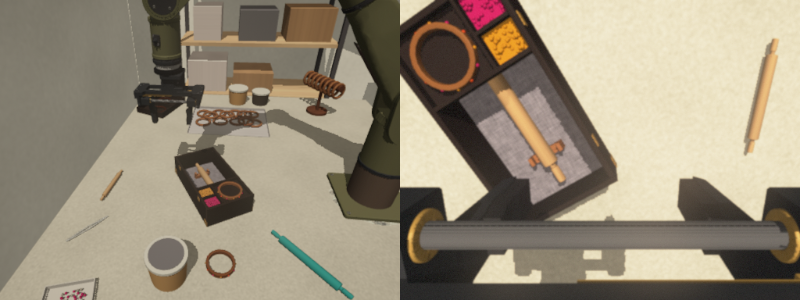

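The scene view shows the black box at about (288,215), with the roller in it at about (275,213). A smaller beech look-alike lies at (212,285) and a turquoise one at (397,214). In the wrist view (half-size pane) the roller runs from about (505,85) under the till to (560,180) at its open end.

```bash
cat > h.py <<'E'
import numpy as np,cv2
from scipy.spatial.transform import Rotation as R
def T(o):
    M=np.eye(4);q=o["eef_rot"];M[:3,:3]=R.from_quat([q[1],q[2],q[3],q[0]]).as_matrix();M[:3,3]=o["ee_pos"];return M
def cloud(s,o=None):
    z=s["z_map"];v,u=np.mgrid[:z.shape[0],:z.shape[1]];K=s["mtx"]
    P=np.stack([(u-K[0,2])/K[0,0]*z,(v-K[1,2])/K[1,1]*z,z,np.ones_like(z)],-1)
    M=s["world_from_camera"] if "world_from_camera" in s else T(o)@s["tool_from_camera"]
    W=(P@M.T)[...,:3];W[z==0]=np.nan;return W
E
python3 - <<'E'
from h import *
from workcell import status
o=status.get_obs()
for n in("wrist","scene","side"):
    s=dict(np.load(n+"0.npz"));W=cloud(s,o);hsv=cv2.cvtColor(s["color"],cv2.COLOR_BGR2HSV)
    X,Y,Z=np.moveaxis(W,-1,0)
    near=(X>.4)&(X<.75)&(Y>-.1)&(Y<.35)
    # box rim / dark
    rim=near&(Z>.062)&(Z<.078)&(hsv[...,2]<75)
    p=W[rim][:,:2].astype(np.float32)
    c,sz,a=cv2.minAreaRect(p);print(n,"rim",len(p),np.round(c,4),np.round(sz,4),a)
    if n=="wrist":
        m=near&(Z>.015)&(Z<.05)&(hsv[...,1]>70)&(hsv[...,2]>120)
    else: m=near&(Z>.02)&(Z<.05)&(hsv[...,1]>70)&(hsv[...,2]>90)
    k,l,st,cc=cv2.connectedComponentsWithStats(m.astype(np.uint8))
    for i in np.argsort(-st[1:,4])[:3]+1:
        q=W[l==i];d=q[:,:2]-q[:,:2].mean(0);e=np.linalg.svd(d,full_matrices=False)[2][0];t=d@e
        print(" comp",st[i],q.mean(0).round(4),"dir",e.round(3),"ends",(q[:,:2].mean(0)+e*t.min()).round(4),(q[:,:2].mean(0)+e*t.max()).round(4),"zmax",np.percentile(q[:,2],95).round(4))
E
```

```text
wrist rim 7038 [0.5064 0.0242] [0.1509 0.2706] 30.224334716796875
 comp [ 113  100   99  134 3118] [ 0.5256 -0.0041  0.0364] dir [ 0.503 -0.864] ends [0.4857 0.0644] [ 0.5672 -0.0756] zmax 0.0412
 comp [270 200   8  15  38] [ 0.638  -0.0524  0.0207] dir [ 0.49  -0.872] ends [ 0.6341 -0.0455] [ 0.6428 -0.0609] zmax 0.0274
scene rim 778 [0.5162 0.1207] [0.2352 0.4404] 1.878208041191101
 comp [253 208  44  12 232] [ 0.5286 -0.0066  0.0361] dir [-0.49   0.872] ends [ 0.5662 -0.0736] [0.4972 0.0492] zmax 0.0423
 comp [263 216   4   2   7] [ 0.5594 -0.0281  0.0279] dir [-0.953 -0.303] ends [ 0.5641 -0.0266] [ 0.5489 -0.0315] zmax 0.0306
 comp [267 207   3   1   3] [ 0.5188 -0.0518  0.0261] dir [-0.996 -0.089] ends [ 0.5242 -0.0514] [ 0.5135 -0.0523] zmax 0.0298
side rim 1078 [0.5055 0.0224] [0.1508 0.2798] 29.964155197143555
 comp [250 208  23  29 233] [ 0.53   -0.0136  0.0353] dir [-0.492  0.871] ends [ 0.5734 -0.0906] [0.5028 0.0345] zmax 0.0395
 comp [249 221   4   4  13] [ 0.5592 -0.0261  0.0251] dir [-0.685  0.729] ends [ 0.5639 -0.0311] [ 0.555  -0.0216] zmax 0.0278
 comp [265 216   3   5  10] [ 0.5197 -0.0485  0.0257] dir [ 0.324 -0.946] ends [ 0.5181 -0.0439] [ 0.5222 -0.0559] zmax 0.0284
```

```bash
python3 -m pendant '[{"rotation":[0,0,-0.06],"dp":[0.03,-0.27,0.2],"grip":50},{"rotation":[0,0,-0.12],"dp":[0.06,-0.54,0.4],"grip":50},{"rotation":[0,0,-0.19],"dp":[0.09,-0.85,0.65],"grip":50},{"rotation":[0,0,-0.26],"dp":[0.12,-1.15,0.9],"grip":50},{"rotation":[0,0,-0.33],"dp":[0.15,-1.45,1.15],"grip":50},{"rotation":[0,0,-0.4],"dp":[0.18,-1.7,1.4],"grip":50},{"rotation":[0,0,-0.46],"dp":[0.2,-1.9,1.6],"grip":50},{"rotation":[0,0,-0.5],"dp":[0.22,-2.05,1.7],"grip":50},{"rotation":[0,0,-0.523],"dp":[0.23,-2.15,1.76],"grip":50},{"rotation":[0,0,-0.523],"dp":[0.23,-2.15,1.76],"grip":50}]' 20
cat > m.py <<'E'
from h import *
from workcell import status,snapshot
import sys
n=sys.argv[1]
o=status.get_obs();s=snapshot("wrist");cv2.imwrite(f"pics/{n}.png",s["color"])
print(np.round(o["ee_pos"],4),np.round(T(o)[:3,:3],3).tolist(),o["grip_width"])
W=cloud(s,o);hsv=cv2.cvtColor(s["color"],cv2.COLOR_BGR2HSV);X,Y,Z=np.moveaxis(W,-1,0)
u=np.array([.5,-.866]);nn=np.array([.866,.5]);L=(W[...,:2]-[.5055,.0224])
bu=L@u;bn=L@nn
m=(abs(bu)<.14)&(abs(bn)<.03)&(Z>.02)&(Z<.05)&(hsv[...,1]>70)&(hsv[...,2]>110)
k,l,st,cc=cv2.connectedComponentsWithStats(m.astype(np.uint8));i=1+np.argmax(st[1:,4]);q=l==i
for a in np.arange(-.06,.13,.02):
    w=q&(bu>=a)&(bu<a+.02)
    if w.sum()>5: print(round(a,3),w.sum(),"lat",np.round(np.percentile(bn[w],[3,50,97]),4),"ztop",np.percentile(Z[w],97).round(4))
print("u range",bu[q].min(),bu[q].max())
r=(abs(Z-.07)<.006)&(hsv[...,2]<75)&(abs(bu)<.16)&(abs(bn)<.1)
print("rim u,n",np.percentile(bu[r],[1,99]),np.percentile(bn[r],[1,99]))
t=(abs(Z-.07)<.006)&(abs(bn)<.03)&(bu<0)&(bu>-.08);print("till front u",np.percentile(bu[t],99) if t.any() else None)
E
python3 m.py w1
```

```text
time: 1.15
ee_pos: [0.517, 0.0115, 0.1506]
eef_rot: [-0.0, 0.5, 0.866, -0.0]
force: [0.5, -0.4, -0.4]
grip_width: 0.0499
gripper_force: 0.0
[0.517  0.0115 0.1506] [[-0.5, 0.866, -0.001], [0.866, 0.5, -0.0], [0.0, -0.001, -1.0]] 0.04993531034038429
-0.06 56 lat [-0.0076  0.001   0.0076] ztop 0.0418
-0.04 668 lat [-0.0083  0.0009  0.0108] ztop 0.0412
-0.02 723 lat [-0.0086  0.0023  0.0124] ztop 0.0413
0.0 667 lat [-0.008   0.0023  0.0126] ztop 0.0413
0.02 644 lat [-0.0083  0.0022  0.0127] ztop 0.0412
0.04 602 lat [-0.0079  0.0022  0.0121] ztop 0.0413
0.06 571 lat [-0.008   0.0021  0.013 ] ztop 0.0414
0.08 296 lat [-0.0066  0.0021  0.0106] ztop 0.041
0.1 36 lat [-0.0033  0.0033  0.008 ] ztop 0.0365
u range -0.041540876787962 0.10360798212251154
rim u,n [-0.10731577  0.13779159] [-0.07428837  0.07204154]
till front u -0.043426133280880665
```

View pics/w1.png

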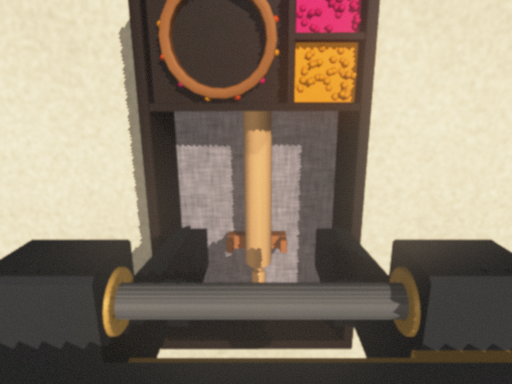

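The wrist view is aligned: the roller runs vertically at column ~258 from the till's front (row 110) to its handle at (258,275), and the till lies above it. I'll shift 2 mm sideways and descend.

```bash
python3 -m pendant '[{"rotation":[0,0,0],"dp":[0,-0.04,0.3],"grip":50},{"rotation":[0,0,0],"dp":[0,-0.04,0.7],"grip":50},{"rotation":[0,0,0],"dp":[0,-0.04,1.1],"grip":50},{"rotation":[0,0,0],"dp":[0,-0.04,1.5],"grip":50},{"rotation":[0,0,0],"dp":[0,-0.04,1.85],"grip":50},{"rotation":[0,0,0],"dp":[0,-0.04,2.15],"grip":50},{"rotation":[0,0,0],"dp":[0,-0.04,2.4],"grip":50},{"rotation":[0,0,0],"dp":[0,-0.04,2.6],"grip":50},{"rotation":[0,0,0],"dp":[0,-0.04,2.73],"grip":50},{"rotation":[0,0,0],"dp":[0,-0.04,2.73],"grip":50}]' 20
python3 -m pendant '[{"rotation":[0,0,0],"dp":[0,0,0],"grip":40},{"rotation":[0,0,0],"dp":[0,0,0],"grip":32},{"rotation":[0,0,0],"dp":[0,0,0],"grip":27},{"rotation":[0,0,0],"dp":[0,0,0],"grip":24},{"rotation":[0,0,0],"dp":[0,0,0],"grip":21},{"rotation":[0,0,0],"dp":[0,0,0],"grip":15},{"rotation":[0,0,0],"dp":[0,0,0],"grip":15},{"rotation":[0,0,0],"dp":[0,0,0],"grip":15},{"rotation":[0,0,0],"dp":[0,0,0],"grip":15},{"rotation":[0,0,0],"dp":[0,0,0],"grip":15}]' 25
```

```text
time: 2.2
ee_pos: [0.5157, 0.0106, 0.0137]
eef_rot: [-0.0, 0.5, 0.866, -0.0]
force: [-1.1, -0.1, 0.1]
grip_width: 0.0499
gripper_force: 0.0
time: 3.2
ee_pos: [0.5159, 0.0105, 0.0144]
eef_rot: [0.0, 0.5, 0.866, 0.0]
force: [-0.5, -0.3, 5.2]
grip_width: 0.0211
gripper_force: 25.0
```

```bash
python3 -m pendant '[{"rotation":[0,-0.028,0],"dp":[-0.007,0,-0.07],"grip":15},{"rotation":[0,-0.056,0],"dp":[-0.014,0,-0.12],"grip":15},{"rotation":[0,-0.084,0],"dp":[-0.021,0,-0.17],"grip":15},{"rotation":[0,-0.112,0],"dp":[-0.028,0,-0.23],"grip":15},{"rotation":[0,-0.14,0],"dp":[-0.035,0,-0.28],"grip":15},{"rotation":[0,-0.168,0],"dp":[-0.042,0,-0.33],"grip":15},{"rotation":[0,-0.196,0],"dp":[-0.049,0,-0.39],"grip":15},{"rotation":[0,-0.224,0],"dp":[-0.056,0,-0.45],"grip":15},{"rotation":[0,-0.252,0],"dp":[-0.063,0,-0.5],"grip":15},{"rotation":[0,-0.28,0],"dp":[-0.07,0,-0.56],"grip":15}]' 25
cat > line.py <<'E'
from h import *
from workcell import status,snapshot
o=status.get_obs();print(np.round(o["ee_pos"],4),np.round(o["force"],1),np.round(o["torque"],2))
for n in("scene","side","wrist"):
    s=snapshot(n);W=cloud(s,o);hsv=cv2.cvtColor(s["color"],cv2.COLOR_BGR2HSV)
    L=W[...,:2]-[.5055,.0224];bu=L@[.5,-.866];bn=L@[.866,.5];Z=W[...,2]
    m=(bu>-.05)&(bu<.3)&(abs(bn)<.03)&(Z>.02)&(Z<.4)&(hsv[...,1]>70)&(hsv[...,2]>90)&(hsv[...,0]<25)
    m=cv2.morphologyEx(m.astype(np.uint8),cv2.MORPH_OPEN,np.ones((2,2)))
    m=m>0;print(n,m.sum())
    for a in np.arange(-.05,.3,.02):
        w=m&(bu>=a)&(bu<a+.02)
        if w.sum()>8: print("  u %.3f n %.4f top %.4f cnt %d"%(bu[w].mean(),bn[w].mean(),np.percentile(Z[w],90),w.sum()))
    cv2.imwrite(f"pics/l_{n}_{o['time']:.1f}.png",s["color"])
E
python3 line.py; ls pics
```

```text
time: 4.2
ee_pos: [0.5169, 0.0078, 0.0396]
eef_rot: [0.112, 0.496, 0.859, -0.066]
force: [-0.3, 1.2, -0.5]
grip_width: 0.0211
gripper_force: 25.0
[0.5169 0.0078 0.0396] [-0.3  1.2 -0.5] [0.27 0.09 0.05]
scene 74
  u 0.062 n 0.0083 top 0.0801 cnt 32
  u 0.078 n 0.0067 top 0.0802 cnt 21
  u 0.098 n -0.0047 top 0.0826 cnt 19
side 110
  u -0.042 n 0.0017 top 0.1128 cnt 16
  u -0.018 n 0.0032 top 0.0561 cnt 45
  u -0.002 n 0.0057 top 0.1331 cnt 34
  u 0.102 n 0.0022 top 0.0840 cnt 9
wrist 13359
  u -0.041 n 0.0096 top 0.1101 cnt 2802
  u -0.022 n 0.0046 top 0.1235 cnt 5342
  u -0.000 n 0.0031 top 0.0630 cnt 2569
  u 0.014 n 0.0039 top 0.0653 cnt 811
  u 0.041 n 0.0031 top 0.0739 cnt 1591
  u 0.053 n 0.0039 top 0.0735 cnt 169
l_scene_4.2.png
l_side_4.2.png
l_wrist_4.2.png
scene0.png
sw0.png
w1.png
```

```bash
python3 -m pendant '[{"rotation":[0,0,0],"dp":[0,0,0],"grip":15},{"rotation":[0,0,0],"dp":[0,0,0],"grip":15},{"rotation":[0,0,0],"dp":[0,0,0],"grip":15},{"rotation":[0,0,0],"dp":[-0.02,0,0],"grip":15},{"rotation":[0,0,0],"dp":[-0.05,0,0],"grip":15},{"rotation":[0,0,0],"dp":[-0.1,0,0],"grip":15},{"rotation":[0,0,0],"dp":[-0.15,0,0],"grip":15},{"rotation":[0,0,0],"dp":[-0.2,0,0],"grip":15},{"rotation":[0,0,0],"dp":[-0.2,0,0],"grip":15},{"rotation":[0,0,0],"dp":[-0.2,0,0],"grip":15}]' 25
python3 line.py
```

```text
time: 5.35
ee_pos: [0.5221, -0.0012, 0.0426]
eef_rot: [0.112, 0.496, 0.859, -0.065]
force: [-0.4, 0.5, -1.3]
grip_width: 0.0215
gripper_force: 25.0
[ 0.5221 -0.0012  0.0426] [-0.4  0.5 -1.3] [0.21 0.11 0.07]
scene 101
  u -0.033 n 0.0074 top 0.0555 cnt 14
  u -0.026 n 0.0047 top 0.0568 cnt 11
  u 0.067 n 0.0084 top 0.0788 cnt 14
  u 0.079 n 0.0071 top 0.0822 cnt 34
  u 0.101 n 0.0053 top 0.0879 cnt 20
side 134
  u -0.047 n 0.0136 top 0.0701 cnt 9
  u -0.019 n 0.0021 top 0.0573 cnt 50
  u -0.001 n 0.0023 top 0.0619 cnt 48
  u 0.015 n 0.0111 top 0.1489 cnt 20
wrist 13151
  u -0.034 n 0.0037 top 0.0540 cnt 1222
  u -0.018 n 0.0047 top 0.1257 cnt 5179
  u -0.000 n 0.0033 top 0.0635 cnt 2767
  u 0.018 n 0.0033 top 0.0676 cnt 2090
  u 0.046 n 0.0033 top 0.0749 cnt 677
  u 0.056 n 0.0031 top 0.0772 cnt 1149
```

```bash
python3 -m pendant '[{"rotation":[0,0,0],"dp":[-0.1,0,0],"grip":15},{"rotation":[0,0,0],"dp":[-0.25,0,0],"grip":15},{"rotation":[0,-0.01,0],"dp":[-0.4,0,-0.02],"grip":15},{"rotation":[0,-0.02,0],"dp":[-0.55,0,-0.04],"grip":15},{"rotation":[0,-0.03,0],"dp":[-0.7,0,-0.063],"grip":15},{"rotation":[0,-0.03,0],"dp":[-0.85,0,-0.067],"grip":15},{"rotation":[0,-0.03,0],"dp":[-1.0,0,-0.07],"grip":15},{"rotation":[0,-0.03,0],"dp":[-1.15,0,-0.075],"grip":15},{"rotation":[0,-0.03,0],"dp":[-1.3,0,-0.08],"grip":15},{"rotation":[0,-0.03,0],"dp":[-1.36,0,-0.085],"grip":15}]' 25
python3 -m pendant '[{"rotation":[0,0,0],"dp":[0,0,0],"grip":15},{"rotation":[0,0,0],"dp":[0,0,0],"grip":15},{"rotation":[0,0,0],"dp":[0,0,0],"grip":15},{"rotation":[0,0,0],"dp":[0,0,0],"grip":15},{"rotation":[0,0,0],"dp":[0,0,0],"grip":15},{"rotation":[0,0,0],"dp":[0,0,0],"grip":15},{"rotation":[0,0,0],"dp":[0,0,0],"grip":15},{"rotation":[0,0,0],"dp":[0,0,0],"grip":15},{"rotation":[0,0,0],"dp":[0,0,0],"grip":15},{"rotation":[0,0,0],"dp":[0,0,0],"grip":15}]' 25
python3 line.py; python3 -c "
import cv2,numpy as np,glob
f=[sorted(glob.glob(f'pics/l_{n}_*'),key=lambda p:float(p.split('_')[-1][:-4]))[-1] for n in('side','wrist','scene')]
I=[cv2.imread(x) for x in f]
cv2.imwrite('pics/c1.png',np.hstack([cv2.resize(I[2][150:280,190:370],(400,300)),cv2.resize(I[1],(400,300))]))"
```

```text
time: 6.5
ee_pos: [0.5547, -0.0585, 0.0645]
eef_rot: [0.125, 0.496, 0.856, -0.073]
force: [0.5, -0.5, -1.1]
grip_width: 0.0214
gripper_force: 25.0
time: 7.5
ee_pos: [0.5543, -0.0572, 0.0641]
eef_rot: [0.124, 0.495, 0.857, -0.073]
force: [-0.2, 1.1, -0.9]
grip_width: 0.0211
gripper_force: 25.0
[ 0.5543 -0.0572  0.0641] [-0.2  1.1 -0.9] [ 0.29  0.16 -0.01]
scene 214
  u -0.021 n 0.0021 top 0.0531 cnt 21
  u 0.000 n 0.0058 top 0.0650 cnt 41
  u 0.019 n 0.0081 top 0.0726 cnt 35
  u 0.036 n 0.0085 top 0.0731 cnt 26
  u 0.126 n 0.0077 top 0.1033 cnt 11
  u 0.140 n 0.0081 top 0.1054 cnt 38
  u 0.161 n 0.0059 top 0.1064 cnt 17
side 309
  u -0.016 n 0.0011 top 0.0533 cnt 19
  u -0.002 n 0.0033 top 0.0639 cnt 71
  u 0.020 n 0.0031 top 0.0688 cnt 58
  u 0.039 n 0.0017 top 0.0746 cnt 58
  u 0.061 n 0.0047 top 0.0812 cnt 62
  u 0.076 n 0.0026 top 0.1582 cnt 29
wrist 19674
  u 0.001 n 0.0028 top 0.0650 cnt 3589
  u 0.020 n 0.0029 top 0.0708 cnt 3639
  u 0.041 n 0.0028 top 0.1392 cnt 4431
  u 0.060 n 0.0038 top 0.0838 cnt 3272
  u 0.079 n 0.0030 top 0.0886 cnt 2716
  u 0.103 n 0.0037 top 0.0961 cnt 420
  u 0.118 n 0.0032 top 0.0992 cnt 1501
  u 0.133 n 0.0091 top 0.0953 cnt 18
```

View pics/c1.png

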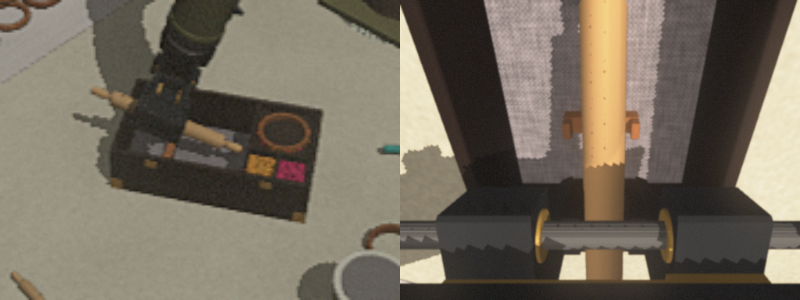

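The left pane shows the roller's till-side tip in the open gap at about (240,148), clear of the till. The bangle and the stones have not moved. Next I'll lift straight up.

```bash
python3 -m pendant '[{"rotation":[0,0,0],"dp":[-0.03,0,-0.09],"grip":15},{"rotation":[0,0,0],"dp":[-0.08,0,-0.27],"grip":15},{"rotation":[0,0,0],"dp":[-0.15,0,-0.5],"grip":15},{"rotation":[0,0,0],"dp":[-0.23,0,-0.78],"grip":15},{"rotation":[0,0,0],"dp":[-0.32,0,-1.08],"grip":15},{"rotation":[0,0,0],"dp":[-0.41,0,-1.38],"grip":15},{"rotation":[0,0,0],"dp":[-0.49,0,-1.65],"grip":15},{"rotation":[0,0,0],"dp":[-0.55,0,-1.86],"grip":15},{"rotation":[0,0,0],"dp":[-0.59,0,-2.0],"grip":15},{"rotation":[0,0,0],"dp":[-0.61,0,-2.05],"grip":15}]' 25
python3 -m pendant '[{"rotation":[0,0.015,0],"dp":[0.07,0,-0.02],"grip":15},{"rotation":[0,0.04,0],"dp":[0.2,0,-0.06],"grip":15},{"rotation":[0,0.08,0],"dp":[0.4,0,-0.12],"grip":15},{"rotation":[0,0.12,0],"dp":[0.6,0,-0.18],"grip":15},{"rotation":[0,0.16,0],"dp":[0.8,0,-0.24],"grip":15},{"rotation":[0,0.2,0],"dp":[1.0,0,-0.3],"grip":15},{"rotation":[0,0.24,0],"dp":[1.2,0,-0.36],"grip":15},{"rotation":[0,0.27,0],"dp":[1.34,0,-0.4],"grip":15},{"rotation":[0,0.29,0],"dp":[1.42,0,-0.42],"grip":15},{"rotation":[0,0.29,0],"dp":[1.44,0,-0.43],"grip":15}]' 25
python3 -m pendant '[{"rotation":[0,0,0],"dp":[0,0,0],"grip":15},{"rotation":[0,0,0],"dp":[0,0,0],"grip":15},{"rotation":[0,0,0],"dp":[0,0,0],"grip":15},{"rotation":[0,0,0],"dp":[0,0,0],"grip":15},{"rotation":[0,0,0],"dp":[0,0,0],"grip":15},{"rotation":[0,0,0],"dp":[0,0,0],"grip":15},{"rotation":[0,0,0],"dp":[0,0,0],"grip":15},{"rotation":[0,0,0],"dp":[0,0,0],"grip":15},{"rotation":[0,0,0],"dp":[0,0,0],"grip":15},{"rotation":[0,0,0],"dp":[0,0,0],"grip":15}]' 25
python3 line.py; python3 -c "
import cv2,numpy as np,glob
f=[sorted(glob.glob(f'pics/l_{n}_*'),key=lambda p:float(p.split('_')[-1][:-4]))[-1] for n in('side','wrist','scene')]
I=[cv2.imread(x) for x in f]
cv2.imwrite('pics/c2.png',np.hstack([cv2.resize(I[2],(400,300)),cv2.resize(I[0],(400,300))]))"
```

```text
time: 8.65
ee_pos: [0.5546, -0.0571, 0.1718]
eef_rot: [0.125, 0.495, 0.857, -0.073]
force: [-0.3, -0.1, -1.0]
grip_width: 0.0211
gripper_force: 25.0
time: 9.65
ee_pos: [0.5168, 0.0076, 0.1707]
eef_rot: [-0.001, 0.501, 0.866, -0.001]
force: [0.9, -0.8, -1.4]
grip_width: 0.0211
gripper_force: 25.0
time: 10.65
ee_pos: [0.5169, 0.008, 0.1711]
eef_rot: [-0.001, 0.5, 0.866, -0.001]
force: [0.2, -0.4, -1.2]
grip_width: 0.021
gripper_force: 25.0
[0.5169 0.008  0.1711] [ 0.2 -0.4 -1.2] [ 0.03 -0.07 -0.  ]
scene 134
  u -0.041 n 0.0087 top 0.1969 cnt 45
  u -0.020 n 0.0042 top 0.1961 cnt 44
  u 0.084 n 0.0090 top 0.1970 cnt 10
  u 0.101 n 0.0067 top 0.1926 cnt 17
side 221
  u -0.040 n 0.0054 top 0.1954 cnt 54
  u -0.020 n 0.0052 top 0.1957 cnt 56
  u -0.001 n 0.0035 top 0.1966 cnt 53
  u 0.020 n 0.0045 top 0.2639 cnt 22
  u 0.065 n 0.0027 top 0.0279 cnt 17
wrist 13643
  u -0.040 n 0.0039 top 0.1973 cnt 3279
  u -0.019 n 0.0031 top 0.2486 cnt 3209
  u -0.001 n 0.0027 top 0.2572 cnt 3848
  u 0.016 n 0.0034 top 0.1972 cnt 1444
  u 0.045 n 0.0035 top 0.1974 cnt 983
  u 0.055 n 0.0038 top 0.1972 cnt 833
```

View pics/c2.png

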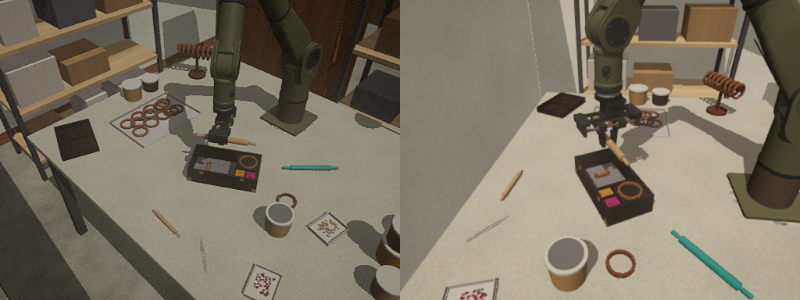

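Both panes show the roller level in the gripper above the box. Its top is at 0.197 m along its whole length, so its underside is about 10 cm over the rim. The other things have not moved.

```bash
python3 -c "
from workcell import ctrl
print(ctrl.hand_in())"
```

```text
the job is handed in; nothing more can be done
None
```

The roller was tilted, drawn out open end first past the till, and handed in held still and level about 10 cm above the box's top; in the pictures nothing else had moved.

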